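Hold a spring clip gaping over a stack of cards

ROBOT

A 6-joint arm with a two-finger parallel gripper is mounted at the origin on the work surface. World frame = base frame: x ahead of the robot, y to its left, z up, the work surface at z = 0. Lengths are in m, angles in rad, forces in N, time in s.
With the tool pointing down it reaches from about 0.325 to 0.925 m from the base axis. Payload 3.1 kg.
Tool frame: the origin (TCP) lies at the very end of the fingers, on their centre line; the grasp point (between the pads) lies 19 mm behind it; z points along the fingers, y is the direction in which the jaws open and shut (so a half turn about z gives the same grasp; the last joint's range is limited). The gripper opens to 85 mm and grips with 20 to 120 N. Pads are 22 mm wide; open, the fingers measure 114 mm over their backs; the gripper's body (76 mm by 85 mm) begins 54 mm behind the grasp point. The pads swing forward as they close: fully open they stand 13 mm farther back than shut.
Start: joints at [-1.272, 0.217, 1.613, -0, 1.311, -0.112], TCP at [0.25, -0.573, 0.2] pointing down, gripper open.
Joint ranges: [-2.75, 2.75], [-0.78, 2.1], [0.31, 2.55], [-1.13, 4.27], [0.13, 2.63], [-2.58, 2.58]. Speed limits (rad/s): [2.79, 2.79, 3.14, 3.14, 3.14, 3.14].

INTERFACE

Orientations are given as a unit quaternion [x, y, z, w].
In Python, from cell import robot, eyes gives the robot as it stands.
- The arm moves only by the tool carry_out, never from a script. Its argument "commands" is a list of rows, each an object of numbers: "tx", "ty", "tz": the shift along the tool's x, y, z in cm; "yaw": the turn about the tool's z in degrees; "hand": the finger opening in cm, from 0 to 8.54. In form: [{"tx": .., "ty": .., "tz": .., "yaw": .., "hand": ..}, ...]. A call has 1 to 20 rows; each row is the pose to reach, as a shift and turn from the pose commanded when the call began, along the tool's axes at that moment; what a row does not reach only later rows make up. A row lasts 1/12 s, in which the tool goes at most 41.7 mm and 7.16 degrees, less where a joint would pass 70% of its speed; a pose out of reach is approached as far as the arm can. A call with a gripper value outside its range is refused whole. The fingers move at their own pace and stop on an object; "force" is the grip in N (left out, the last holds). Time passes only in rows, so rows that repeat a pose let the fingers close. It gives the time, the measured TCP pose, the force and the opening at its end, in the units of the state.
- robot.read_state(): the state, without advancing time (a new reading comes with each control period).
- eyes.grab_frame(name): name is "side" or "top" or "wrist"; returns (picture, depth): 480x640x3 uint8, red, green, blue; 480x640 float32, m along the optical axis (not along the pixel's ray), 0 where there is no reading.
- eyes.get_calibration(name): a dict with "mtx" (3x3 intrinsics, pixels), "dist" ([k1, k2, p1, p2, k3] as OpenCV has them; the pictures are not rectified), "rvec" (rotation vector, rad) and "tvec" (3), from world to camera coordinates, as OpenCV has them; the wrist camera has in their place "tool_from_camera" (4x4, takes a point from camera to tool coordinates, whose origin is the TCP and whose axes are the flange's). Camera axes: x right, y down, z forward; pixel columns grow to the right and rows downward; lengths in m; the calibration is good to about 2 mm. A picture is of the moment at which its call begins: read the wrist's pose just before it. get_calibration takes no time and is no camera call.
- robot.sign_off(): hands the job in, once; it reports no verdict.
The state is a dict: "time_s": time; "qpos": joint angles; "qd": joint speeds; "tau": joint torques, N m; "tool_pos": TCP position; "ee_rot": TCP orientation; "force": force on the tool from outside, world axes, zero at the start; "moment": the same for the moment, N m; "gripper_width": opening from 0.0 (shut) to 1.0 (fully open).
Only numpy, scipy, OpenCV 4.12 (cv2) and the standard library are available. Lean on these libraries where they do the work, as an engineer would, in place of code of your own. Each camera call takes 0.05 s, during which the arm holds its last target.

TASK

Take the larger of the two spring clips off the rack by squeezing its two handles together, and bring it over the stack of cards that stands in the vice: the jaws, wide open, go down over the middle of the stack's top edge, one jaw on each side and lined up with the edge, the edge well inside the mouth but nothing touching the cards, so that a colleague can slip one more card in. Finish like that, still squeezing and holding the clip open around the edge; do not let go or set it down. Do not knock the cards, and leave the small clip and everything else where it is.

Things in the scene. Friction and masses are not known exactly. Their poses are not given: they have to be found in the camera images.
- clip: the larger spring clip, white plastic with a steel pin, 95 mm tall, about 75 g, parked upright on the rack, handles up, jaws down. Origin: centre of its hub pin (10 mm thick, 32 mm long, along the clip's x axis); z up; handles and jaws lie on its +y and -y sides, 26 mm wide along x. Squeezing the handles together opens the jaws; let go, it snaps shut.
- clip_grip (a point): where to squeeze: point between the handles, 30 mm above the pin. Handles are 3 mm plates, top 44 (parked) to 50 mm above the pin. Parked they splay: outer faces 31 mm apart low down, about 56 mm at the top; squeezed fully they stand parallel, outer faces 28 mm apart. Needs 2 to 7 N a handle here; 15 to 30 N holds the clip hard on its stops, stiff
- clip_l (a joint): opening of the half on the clip's +y side, rad: 0 as parked on the 4 mm strip, -0.04 quite shut, 0.30 wide open (stop)
- clip_r (a joint): opening of the half on the clip's -y side, same values
- clip_mouth (a point): point midway between the two jaw tips, 45 mm below the hub pin on the clip's z axis. The jaws are 26 mm wide. Fully open, the inner faces are about 30 mm apart at the tips and 20 mm apart 20 mm higher; the pin closes the mouth 40 mm above the tips
- rack: the clip rack, fixed: wooden foot 230 x 70 x 10 mm and an upright dark steel strip 220 mm long (x), 4 mm thick (y), top 60 mm above the table. Both clips straddle the strip with their x axes along it and their pins resting on its top. Origin: centre of the underside
- stack: the stack of cards, fixed upright in the vice: 100 mm wide (x), 8 mm thick (y), its top edge 135 mm above the table. Origin: middle of the top edge; z up
- vice: blue machine vice, fixed: 200 mm long (y), 100 mm wide (x), jaws 60 mm high, so 75 mm of the stack stands clear. Origin: centre of the underside, straight below the stack; same axes as the stack
- small_clip: the smaller spring clip, parked on the same rack: same shape, plates 16 mm wide, about 60 mm tall over all; origin: centre of its hub pin. Leave it on the rack
- tape: bystander: roll of brown tape lying flat, 48 mm across, 18 mm high; origin centre of underside
- glue: bystander: bottle 38 mm across, 100 mm tall; origin centre of underside
- driver: bystander: screwdriver lying on the table; origin under it
- bin: bystander: open grey bin 140 x 110 x 60 mm; origin centre of underside
- jar: bystander: jar 60 mm across, 80 mm tall; origin centre of underside
There are look-alikes about, which are no part of the job. What is shaped like the clip but yellow is not meant. Leave any yellow look-alike of the vice alone.

How it is judged:
By the outcome, as a careful person would: the job done as asked, in the order asked, and still so for the second after the job is handed in, while the arm keeps its last pose, push and grip.
It also fails if it takes over 42 s, if anything falls off the work surface, if the arm or the gripper's body presses on something with over 40 N, if the wrist force passes 120 N, or if a joint passes its speed limit or range.

## Working session

There is one attempt and no reset: what is moved stays moved. The work goes in short steps, Python scripts to look and compute and a tool call to move; the robot and the scene stay as the last step left them, time stands still between calls to the robot, and variables do not carry over. Pictures are saved under pics/ and viewed, and the job is handed in when it is done.

Besides the shell and the picture viewer there is one more tool, called by a JSON object that holds its "fn" and its "kwargs". carry_out: Moves the arm, as the interface text tells. Its arguments: {"type":"object","properties":{"commands":{"type":"array","items":{"type":"object","properties":{"tx":{"type":"number"},"ty":{"type":"number"},"tz":{"type":"number"},"yaw":{"type":"number"},"hand":{"type":"number"}}}},"force":{"type":"number"}},"required":["commands"]}

```bash
mkdir -p pics; ls; cat > h.py <<'E'
import numpy as np, cv2
from cell import robot, eyes
from scipy.spatial.transform import Rotation as R
def grab(n,tag):
    s=robot.read_state()
    im,d=eyes.grab_frame(n)
    cv2.imwrite(f'pics/{tag}.png',im[:,:,::-1]); np.savez(f'{tag}.npz',im=im,d=d,p=s['tool_pos'],q=s['ee_rot'])
    return im,d
def world(n,tag):
    z=np.load(f'{tag}.npz'); im,d=z['im'],z['d']; c=eyes.get_calibration(n)
    u,v=np.meshgrid(np.arange(640),np.arange(480))
    p=cv2.undistortPoints(np.stack([u,v],-1).reshape(-1,1,2).astype(np.float64),np.array(c['mtx']),np.array(c['dist'])).reshape(480,640,2)
    P=np.dstack([p[...,0]*d,p[...,1]*d,d])
    if 'rvec' in c:
        Rm=cv2.Rodrigues(np.array(c['rvec'],float))[0]; W=(P-np.array(c['tvec']).ravel())@Rm
    else:
        T=np.array(c['tool_from_camera']); Q=P@T[:3,:3].T+T[:3,3]
        W=Q@R.from_quat(z['q']).as_matrix().T+z['p']
    W[d<=0]=np.nan
    return im,W
E
python3 - <<'E'
from h import *
print(robot.read_state())
grab('side','side0');grab('top','top0')
for n in('side','top','wrist'):print(n,eyes.get_calibration(n))
E
```

```text
pics
{'time_s': 0.0, 'qpos': array([-1.27216160e+00,  2.17784737e-01,  1.61492364e+00, -3.04594008e-06,
        1.31128106e+00, -1.12180812e-01]), 'qd': array([-0.00021228, -0.00032848,  0.00043196,  0.00012063,  0.00172809,
       -0.00114778]), 'tau': array([-5.89848114e-04, -3.96848881e+01, -3.03853047e+01, -9.69760208e-05,
        9.76580690e-03,  1.12928257e-05]), 'tool_pos': array([ 0.24936719, -0.57213464,  0.19825486]), 'ee_rot': array([ 9.78977111e-01,  2.03966614e-01, -1.13025711e-04, -1.19305016e-03]), 'force': array([-0.20147164,  0.01699477, -0.07800017]), 'moment': array([ 0.00062412, -0.02017326,  0.00680109]), 'gripper_width': 1.0015659776927628}
side {'mtx': array([[539.89122888,   0.        , 320.80196765],
       [  0.        , 539.89122888, 234.7929763 ],
       [  0.        ,   0.        ,   1.        ]]), 'dist': array([0.05694198, 0.        , 0.        , 0.        , 0.        ]), 'rvec': array([ 2.03459835, -0.74103418,  0.42605891]), 'tvec': array([-0.35086257,  0.24298435,  1.06068262])}
top {'mtx': array([[502.39013322,   0.        , 310.07375893],
       [ 
[... 198 characters left out ...]
97302, -2.16169728,  0.1054786 ]), 'tvec': array([0.00699778, 0.45609683, 1.2372115 ])}
wrist {'mtx': array([[375.78491887,   0.        , 320.85473558],
       [  0.        , 375.78491887, 237.90547625],
       [  0.        ,   0.        ,   1.        ]]), 'dist': array([-0.05980759,  0.        ,  0.        ,  0.        ,  0.        ]), 'tool_from_camera': array([[-9.30192331e-04, -9.53758303e-01, -3.00573175e-01,
         7.62109732e-02],
       [ 9.99999334e-01, -6.81630126e-04, -9.31824068e-04,
        -4.58138053e-04],
       [ 6.83855211e-04, -3.00573841e-01,  9.53758302e-01,
        -1.75095694e-01],
       [ 0.00000000e+00,  0.00000000e+00,  0.00000000e+00,
         1.00000000e+00]])}
```

View pics/side0.png

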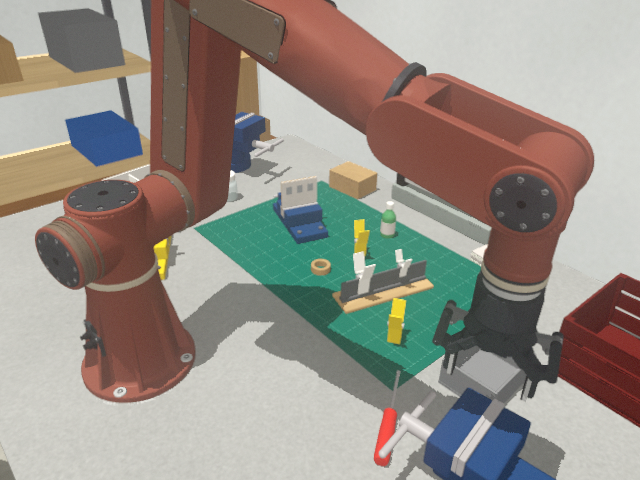

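View pics/top0.png

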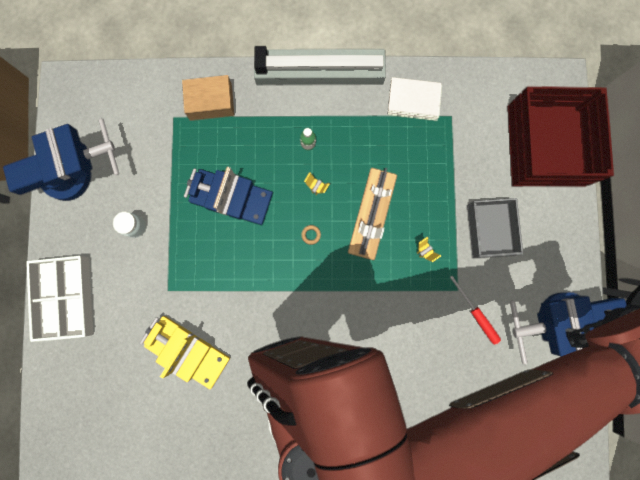

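The top view shows the rack at about (374,213), with the large white clip at (371,231) and the small one at (380,190). The vice with the cards is at (230,195). I'll zoom in and measure.

```bash
python3 - <<'E'
from h import *
im,W=world('top','top0')
a=cv2.resize(im[160:270,340:440],None,fx=5,fy=5,interpolation=cv2.INTER_CUBIC)
b=cv2.resize(im[150:240,180:280],None,fx=5,fy=5,interpolation=cv2.INTER_CUBIC)
cv2.imwrite('pics/a.png',a[:,:,::-1]);cv2.imwrite('pics/b.png',b[:,:,::-1])
def fit(m,name):
    P=W[m]; c,(w,h),ang=cv2.minAreaRect(P[:,:2].astype(np.float32)); 
    print(name,len(P),c,w,h,ang,np.median(P,0),P.min(0),P.max(0)); print(cv2.boxPoints((c,(w,h),ang)).round(4).tolist())
v,u=np.mgrid[:480,:640]
ok=np.isfinite(W[...,2])
roi=(u>180)&(u<280)&(v>150)&(v<240)
fit(ok&roi&(W[...,2]>0.12)&(W[...,2]<.15),'stack')
fit(ok&roi&(W[...,2]>0.05)&(W[...,2]<.075),'vice')
roi=(u>340)&(u<402)&(v>160)&(v<270)
z=W[...,2]
fit(ok&roi&(z>0.005)&(z<.025),'foot')
fit(ok&roi&(z>0.05)&(z<.066),'strip')
fit(ok&roi&(z>0.068)&(v>208),'clip')
fit(ok&roi&(z>0.068)&(v<205),'small')
# side
im,W=world('side','side0'); ok=np.isfinite(W[...,2]);z=W[...,2]
cv2.imwrite('pics/c.png',cv2.resize(im[160:330,260:460],None,fx=4,fy=3.5,interpolation=cv2.INTER_CUBIC)[:,:,::-1])
roi=(u>340)&(u<380)&(v>245)&(v<300)
fit(ok&roi&(z>.07),'clip side')
roi=(u>265)&(u<330)&(v>170)&(v<245)
fit(ok&roi&(z>.085),'stack side')
E
```

```text
stack 212 (0.5594513416290283, 0.21074321866035461) 0.009770860895514488 0.10015584528446198 72.15958404541016 [0.55876645 0.20973626 0.13360287] [0.51124595 0.19183771 0.12019954] [0.6076705  0.22816808 0.1405174 ]
[[0.5102999806404114, 0.22139999270439148], [0.6055999994277954, 0.1907999962568283], [0.6086000204086304, 0.20010000467300415], [0.5133000016212463, 0.23070000112056732]]
vice 1353 (0.5683965682983398, 0.23882310092449188) 0.15592297911643982 0.10092158615589142 72.16992950439453 [0.56249783 0.20644765 0.05934481] [0.49745511 0.15225135 0.05000351] [0.61962276 0.3119903  0.07432566]
[[0.4964999854564667, 0.1800999939441681], [0.5925999879837036, 0.14920000731945038], [0.6402999758720398, 0.29760000109672546], [0.5442000031471252, 0.32850000262260437]]
foot 1932 (0.5141913890838623, -0.1494309902191162) 0.15369299054145813 0.2803095579147339 89.8509292602539 [ 0.51920163 -0.14909461  0.00980605] [ 0.3738761  -0.22623175  0.00501908] [ 0.65424702 -0.07243907  0.02477543]
[[0.37380000948905945, -0.22589999437332153], [0.6541000008583069, -0.22660000622272491], [0.6545000076
[... 1377 characters left out ...]
3.52708435058594 [ 0.46143867 -0.12565751  0.08985048] [ 0.44095324 -0.16842834  0.0700146 ] [ 0.48243099 -0.10973883  0.11229018]
[[0.43950000405311584, -0.16329999268054962], [0.46650001406669617, -0.1712999939918518], [0.482699990272522, -0.11630000174045563], [0.45579999685287476, -0.10840000212192535]]
stack side 656 (0.5594017505645752, 0.20840078592300415) 0.017216885462403297 0.10274471342563629 72.96023559570312 [0.55715806 0.20753768 0.112924  ] [0.50956299 0.18652486 0.0850505 ] [0.60925475 0.22859162 0.13883907]
[[0.5077999830245972, 0.2152000069618225], [0.6060000061988831, 0.1851000040769577], [0.6110000014305115, 0.20160000026226044], [0.5127999782562256, 0.23170000314712524]]
```

View pics/a.png

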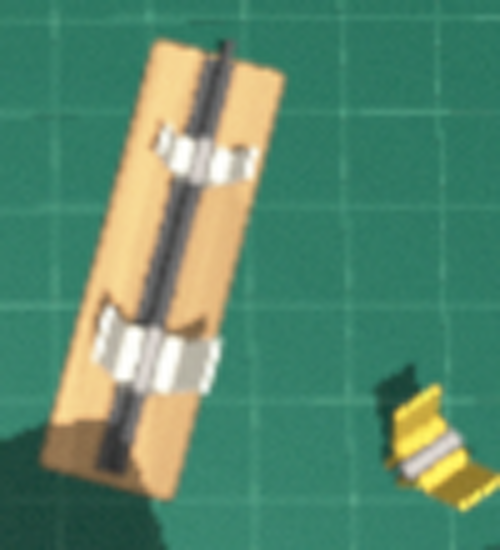

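View pics/c.png

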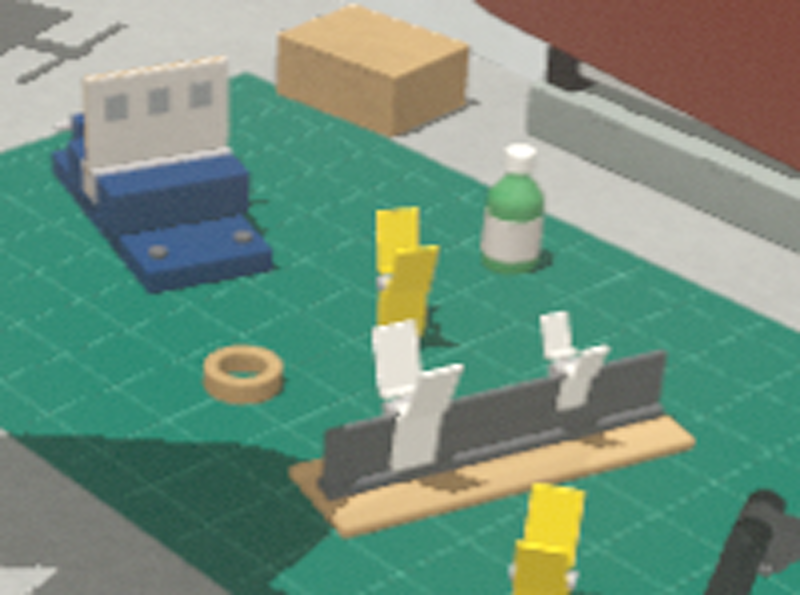

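View pics/b.png

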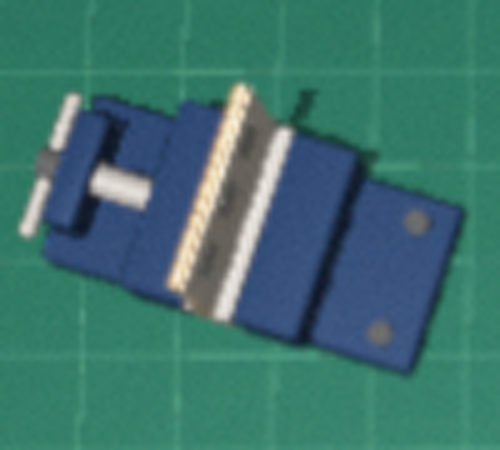

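The stack axis is at about -17.5° and the clip and rack axis at about -16°. The clip centre is near (0.461, -0.139). Next I'll hover over the clip to get a wrist view.

{"fn": "carry_out", "kwargs": {"commands": [{"tx": 1, "ty": -1, "tz": 0, "yaw": 2, "hand": 8.5}, {"tx": 3, "ty": -3, "tz": 0, "yaw": 4, "hand": 8.5}, {"tx": 6, "ty": -5, "tz": 0, "yaw": 8, "hand": 8.5}, {"tx": 9, "ty": -8, "tz": 0, "yaw": 12, "hand": 8.5}, {"tx": 12, "ty": -10.5, "tz": 0, "yaw": 16, "hand": 8.5}, {"tx": 15, "ty": -13, "tz": 0, "yaw": 20, "hand": 8.5}, {"tx": 18, "ty": -15.5, "tz": 0, "yaw": 24, "hand": 8.5}, {"tx": 21, "ty": -18, "tz": 0, "yaw": 28, "hand": 8.5}, {"tx": 24, "ty": -20.5, "tz": 0, "yaw": 32, "hand": 8.5}, {"tx": 27, "ty": -23, "tz": 0, "yaw": 35, "hand": 8.5}, {"tx": 30, "ty": -25.5, "tz": 0, "yaw": 37, "hand": 8.5}, {"tx": 33, "ty": -28, "tz": 0, "yaw": 39, "hand": 8.5}, {"tx": 35.5, "ty": -30, "tz": 0, "yaw": 39.5, "hand": 8.5}, {"tx": 36.7, "ty": -31.2, "tz": 0, "yaw": 39.5, "hand": 8.5}, {"tx": 36.7, "ty": -31.2, "tz": 0, "yaw": 39.5, "hand": 8.5}, {"tx": 36.7, "ty": -31.2, "tz": 0, "yaw": 39.5, "hand": 8.5}, {"tx": 36.7, "ty": -31.2, "tz": 0, "yaw": 39.5, "hand": 8.5}], "force": 25}}

```text
time_s: 1.52
tool_pos: [0.461, -0.1409, 0.1993]
ee_rot: [0.99, -0.139, -0.0, 0.0]
force: [-0.4, -1.0, -0.3]
gripper_width: 0.995
```

```bash
python3 - <<'E'
from h import *
s=robot.read_state();print(s['qpos'],s['force'],R.from_quat(s['ee_rot']).as_matrix().round(4))
grab('wrist','w1'); im,W=world('wrist','w1')
v,u=np.mgrid[:480,:640];z=W[...,2]
np.set_printoptions(precision=4,suppress=True)
d=np.hypot(W[...,0]-.461,W[...,1]+.139)
m=(d<.05)&(z>.068)&(z<.13)
P=W[m];print(m.sum(),P.min(0),P.max(0),u[m].min(),u[m].max(),v[m].min(),v[m].max())
c=cv2.minAreaRect(P[:,:2].astype(np.float32));print(c)
for lo in(.07,.08,.09,.10):
    q=P[(P[:,2]>lo)&(P[:,2]<lo+.01)]
    print(lo,len(q),cv2.minAreaRect(q[:,:2].astype(np.float32)))
E
```

```text
[-4.41862405e-01 -9.36966569e-02  1.94121480e+00 -8.07062451e-04
  1.29467602e+00  1.40777649e+00] [-0.43488252 -1.04146643 -0.27417759] [[ 9.614e-01 -2.750e-01 -9.000e-04]
 [-2.750e-01 -9.614e-01 -4.000e-04]
 [-7.000e-04  7.000e-04 -1.000e+00]]
2499 [ 0.4431 -0.1685  0.068 ] [ 0.4826 -0.1088  0.1117] 279 355 195 243
((0.46280401945114136, -0.13852261006832123), (0.055681418627500534, 0.03249065577983856), 75.3697280883789)
0.07 1048 ((0.46304619312286377, -0.13833484053611755), (0.03514022380113602, 0.03173387795686722), 67.58838653564453)
0.08 307 ((0.46286964416503906, -0.13872107863426208), (0.04105265438556671, 0.02622939646244049), 74.15364074707031)
0.09 338 ((0.46312665939331055, -0.13864544034004211), (0.046721335500478745, 0.025735978037118912), 74.2731704711914)
0.1 494 ((0.46299663186073303, -0.1387653946876526), (0.05570844188332558, 0.026470299810171127), 74.27655029296875)
```

View pics/w1.png

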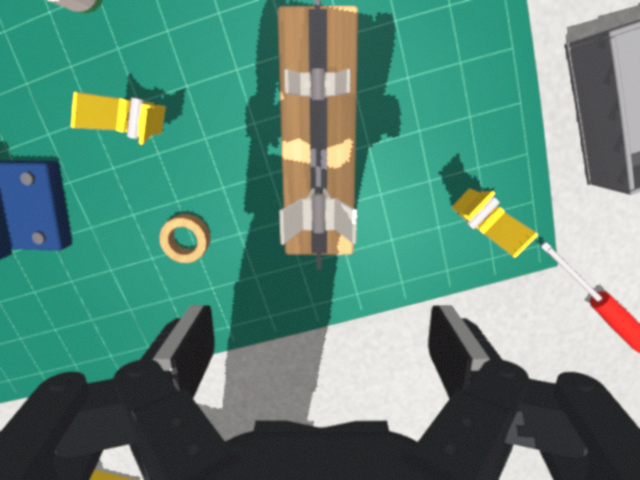

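The wrist view has the clip at (318,218), aligned with the strip and centred between the fingers to within about 2.5 mm. I'll correct that and descend.

{"fn": "carry_out", "kwargs": {"commands": [{"tx": 0.1, "ty": -0.25, "tz": 0.5, "yaw": 0, "hand": 8.5}, {"tx": 0.1, "ty": -0.25, "tz": 2, "yaw": 0, "hand": 8.5}, {"tx": 0.1, "ty": -0.25, "tz": 4, "yaw": 0, "hand": 8.5}, {"tx": 0.1, "ty": -0.25, "tz": 6, "yaw": 0, "hand": 8.5}, {"tx": 0.1, "ty": -0.25, "tz": 8, "yaw": 0, "hand": 8.5}, {"tx": 0.1, "ty": -0.25, "tz": 9.5, "yaw": 0, "hand": 8.5}, {"tx": 0.1, "ty": -0.25, "tz": 10.5, "yaw": 0, "hand": 8.5}, {"tx": 0.1, "ty": -0.25, "tz": 11.5, "yaw": 0, "hand": 8.5}, {"tx": 0.1, "ty": -0.25, "tz": 12, "yaw": 0, "hand": 8.5}, {"tx": 0.1, "ty": -0.25, "tz": 12.4, "yaw": 0, "hand": 8.5}, {"tx": 0.1, "ty": -0.25, "tz": 12.4, "yaw": 0, "hand": 8.5}, {"tx": 0.1, "ty": -0.25, "tz": 12.4, "yaw": 0, "hand": 8.5}]}}

```text
time_s: 2.57
tool_pos: [0.4636, -0.1386, 0.0761]
ee_rot: [0.99, -0.139, 0.0, 0.0]
force: [0.4, -0.2, 0.8]
gripper_width: 0.995
```

```bash
python3 - <<'E'
from h import *
np.set_printoptions(precision=4,suppress=True)
s=robot.read_state();print(s['tool_pos'],s['force'])
grab('wrist','w2'); im,W=world('wrist','w2');z=W[...,2]
grab('side','s2'); 
cv2.imwrite('pics/s2z.png',cv2.resize(cv2.imread('pics/s2.png')[190:330,290:450],None,fx=4,fy=4))
d=np.hypot(W[...,0]-.461,W[...,1]+.139)
m=(d<.05)&(z>.08)&(z<.13)
P=W[m]; T=(P-s['tool_pos'])@R.from_quat(s['ee_rot']).as_matrix()
print(T.min(0),T.max(0))
for lo in(.08,.09,.10):
    q=P[(P[:,2]>lo)&(P[:,2]<lo+.01)]
    if len(q):print(lo,len(q),cv2.minAreaRect(q[:,:2].astype(np.float32)))
E
```

```text
[ 0.4636 -0.1386  0.0761] [ 0.3867 -0.2483  0.7968]
[-0.0141 -0.0472 -0.0539] [ 0.0129  0.0494 -0.0039]
0.08 915 ((0.46287503838539124, -0.13905657827854156), (0.04301897808909416, 0.02658216841518879), 74.04271697998047)
0.09 1045 ((0.4628348648548126, -0.13891059160232544), (0.048329588025808334, 0.02640102058649063), 74.21373748779297)
0.1 1546 ((0.46283063292503357, -0.13915815949440002), (0.05576600879430771, 0.02705496922135353), 74.09039306640625)
```

View pics/w2.png

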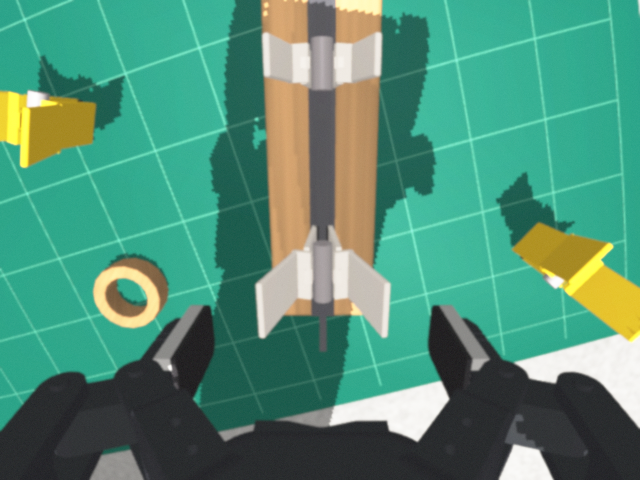

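View pics/s2z.png

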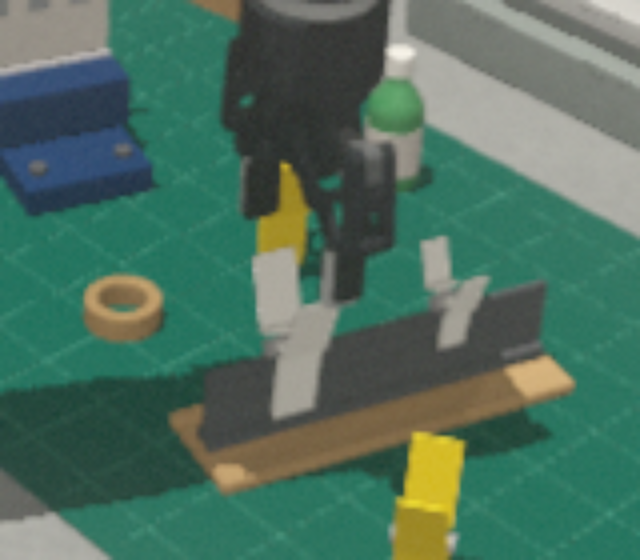

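The wrist view shows the clip centred between the fingers, with the hub at (322,275). The fingers look high relative to the handles, so I'll check their actual position in depth.

```bash
python3 - <<'E'
from h import *
np.set_printoptions(precision=4,suppress=True)
im,W=world('wrist','w2'); z0=np.load('w2.npz')
T=(W-z0['p'])@R.from_quat(z0['q']).as_matrix()
for (u,v) in [(208,312),(205,330),(200,345),(180,345),(165,365),(190,325),(434,312),(440,330),(465,345),(262,300),(322,275),(385,300),(262,330)]:
    print((u,v),T[v,u],W[v,u])
# fingers seen from side cam: dark points
im,W=world('side','s2')
T=(W-z0['p'])@R.from_quat(z0['q']).as_matrix()
m=(im.max(2)<70)&(T[...,2]<0.02)&(T[...,2]>-.08)&(abs(T[...,0])<.05)&(abs(T[...,1])<.08)
for s in(-1,1):
    Q=T[m&(T[...,1]*s>0.02)];print(s,len(Q),np.percentile(Q,[1,50,99],axis=0))
# project TCP
c=eyes.get_calibration('side')
Rm=R.from_quat(z0['q']).as_matrix()
pts=[z0['p']+Rm@np.array(a) for a in [(0,0,0),(0,.05,-.013),(0,-.05,-.013),(0,0.05,-.05),(0,-.05,-.05)]]
print((cv2.projectPoints(np.array(pts),c['rvec'],c['tvec'],c['mtx'],c['dist'])[0].reshape(-1,2)-[290,190])*4)
E
```

```text
(208, 312) [ 0.0075 -0.0424 -0.05  ] [ 0.4824 -0.0998  0.1261]
(205, 330) [ 0.0026 -0.0427 -0.0547] [ 0.4778 -0.0982  0.1308]
(200, 345) [ 0.0002 -0.043  -0.0608] [ 0.4756 -0.0973  0.1369]
(180, 345) [ 0.0101 -0.0436 -0.0759] [ 0.4852 -0.0994  0.152 ]
(165, 365) [ 0.0074 -0.0462 -0.0823] [ 0.4833 -0.0962  0.1584]
(190, 325) [ 0.0103 -0.0442 -0.0643] [ 0.4856 -0.0989  0.1404]
(434, 312) [ 0.0074  0.0424 -0.0501] [ 0.4591 -0.1813  0.1262]
(440, 330) [ 0.0052  0.0422 -0.0591] [ 0.457  -0.1805  0.1352]
(465, 345) [ 0.0096  0.0447 -0.0753] [ 0.4605 -0.1842  0.1514]
(262, 300) [ 0.0041 -0.0247 -0.0333] [ 0.4743 -0.1159  0.1094]
(322, 275) [-0.0013  0.0005  0.0057] [ 0.4623 -0.1387  0.0704]
(385, 300) [ 0.0047  0.0265 -0.0346] [ 0.4608 -0.1654  0.1108]
(262, 330) [-0.0102 -0.0254 -0.0335] [ 0.4608 -0.1113  0.1096]
-1 107 [[-0.0113 -0.0466 -0.0797]
 [ 0.     -0.0428 -0.0635]
 [ 0.0099 -0.0397 -0.0482]]
1 65 [[-0.0087  0.0504 -0.0789]
 [-0.0022  0.055  -0.0677]
 [ 0.0064  0.0577 -0.0549]]
[[292.0448 323.3844]
 [338.2808 354.8247]
 [251.246  256.6771]
 [342.9294 297.7437]
 [254.1912 201.6782]]
```

```bash
python3 - <<'E'
from h import *
np.set_printoptions(precision=4,suppress=True)
z0=np.load('w2.npz')
im=cv2.imread('pics/s2.png')
c=eyes.get_calibration('side')
Rm=R.from_quat(z0['q']).as_matrix()
cr=cv2.resize(im[180:290,325:405],None,fx=7,fy=5.4,interpolation=cv2.INTER_CUBIC)
for z in np.arange(-.12,.001,.02):
    q=cv2.projectPoints(np.array([z0['p']+Rm@np.array([0,y,z]) for y in(-.0425,.0425)]),c['rvec'],c['tvec'],c['mtx'],c['dist'])[0].reshape(-1,2)
    for p in q:
        a=((p-[325,180])*[7,5.4]).astype(int); cv2.circle(cr,tuple(int(t) for t in a),3,(0,0,255),-1); cv2.putText(cr,f'{z*1000:.0f}',tuple(int(t)+4 for t in a),0,.4,(255,0,255),1)
cv2.imwrite('pics/s2y.png',cr)
E
```

```text
(no output)
```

View pics/s2y.png

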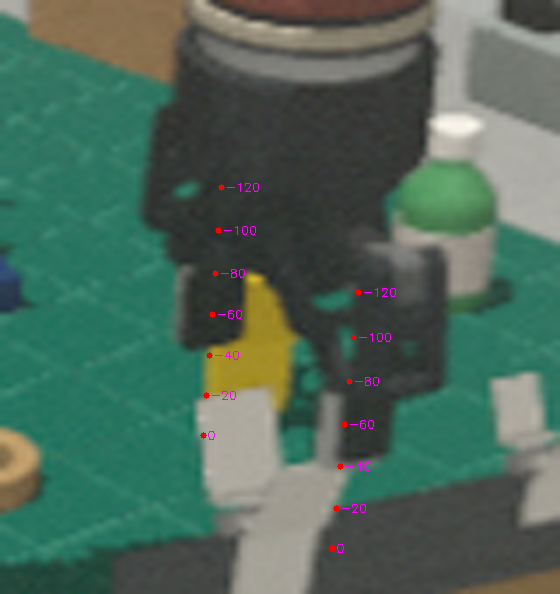

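The side view shows the open fingers ending about 45 mm behind the stated TCP, not 13 mm. Both cameras agree, so I'll trust the images. I'll go down 30 mm, which is safe under either reading, half-close without touching, and look again.

{"fn": "carry_out", "kwargs": {"commands": [{"tx": 0, "ty": 0, "tz": 0.5, "yaw": 0, "hand": 8.5}, {"tx": 0, "ty": 0, "tz": 1, "yaw": 0, "hand": 8.5}, {"tx": 0, "ty": 0, "tz": 1.5, "yaw": 0, "hand": 8.5}, {"tx": 0, "ty": 0, "tz": 2, "yaw": 0, "hand": 8.0}, {"tx": 0, "ty": 0, "tz": 2.5, "yaw": 0, "hand": 7.5}, {"tx": 0, "ty": 0, "tz": 3, "yaw": 0, "hand": 7}, {"tx": 0, "ty": 0, "tz": 3, "yaw": 0, "hand": 6.4}, {"tx": 0, "ty": 0, "tz": 3, "yaw": 0, "hand": 6.4}, {"tx": 0, "ty": 0, "tz": 3, "yaw": 0, "hand": 6.4}]}}

```text
time_s: 3.42
tool_pos: [0.4632, -0.1383, 0.0456]
ee_rot: [0.99, -0.139, 0.0, 0.0]
force: [0.0, 0.1, 0.2]
gripper_width: 0.752
```

```bash
cat > ov.py <<'E'
from h import *
import sys
np.set_printoptions(precision=4,suppress=True)
def ov(tag,x0,x1,y0,y1,ys):
    z0=np.load(tag+'.npz'); im=z0['im'][:,:,::-1]
    c=eyes.get_calibration('side'); Rm=R.from_quat(z0['q']).as_matrix()
    f=min(780/(x1-x0),590/(y1-y0))
    cr=cv2.resize(im[y0:y1,x0:x1],None,fx=f,fy=f,interpolation=cv2.INTER_CUBIC)
    for z in np.arange(-.12,.001,.02):
        q=cv2.projectPoints(np.array([z0['p']+Rm@np.array([0,y,z]) for y in ys]),c['rvec'],c['tvec'],c['mtx'],c['dist'])[0].reshape(-1,2)
        for p in q:
            a=tuple(int(t) for t in (p-[x0,y0])*f); cv2.circle(cr,a,2,(0,0,255),-1); cv2.putText(cr,f'{z*1000:.0f}',(a[0]+4,a[1]+4),0,.4,(255,0,255),1)
    cv2.imwrite(f'pics/{tag}_ov.png',cr)
E
python3 - <<'E'
from ov import *
s=robot.read_state();print(s['tool_pos'],s['force'],s['gripper_width'])
grab('wrist','w3');grab('side','s3');ov('s3',325,405,180,290,(-.032,.032))
im,W=world('wrist','w3');z0=np.load('w3.npz')
T=(W-z0['p'])@R.from_quat(z0['q']).as_matrix()
cv2.imwrite('pics/w3z.png',cv2.resize(cv2.imread('pics/w3.png')[220:440,160:480],None,fx=2.5,fy=2.5))
m=(im.max(2)<80)&(abs(T[...,0])<.014)&(abs(T[...,1])<.06)&(T[...,2]<0.03)
for s in(-1,1):
    Q=T[m&(T[...,1]*s>0.0)];print(s,len(Q),np.percentile(Q,[1,10,50,90,99],axis=0))
E
```

```text
[ 0.4632 -0.1383  0.0456] [0.0464 0.1234 0.1809] 0.7518377415677088
-1 18520 [[-0.0111 -0.0597 -0.1234]
 [-0.0064 -0.0572 -0.1186]
 [ 0.0095 -0.049  -0.1003]
 [ 0.0115 -0.0069 -0.0746]
 [ 0.0127 -0.0006 -0.047 ]]
1 17625 [[-0.0106  0.0008 -0.1233]
 [-0.0054  0.0067 -0.1187]
 [ 0.0096  0.0493 -0.1015]
 [ 0.0114  0.0573 -0.0763]
 [ 0.0126  0.0597 -0.0502]]
```

View pics/w3z.png

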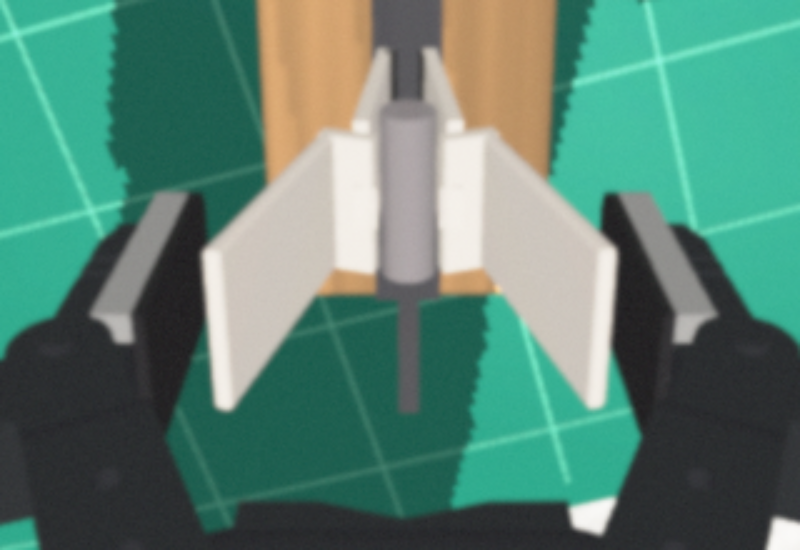

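View pics/s3_ov.png

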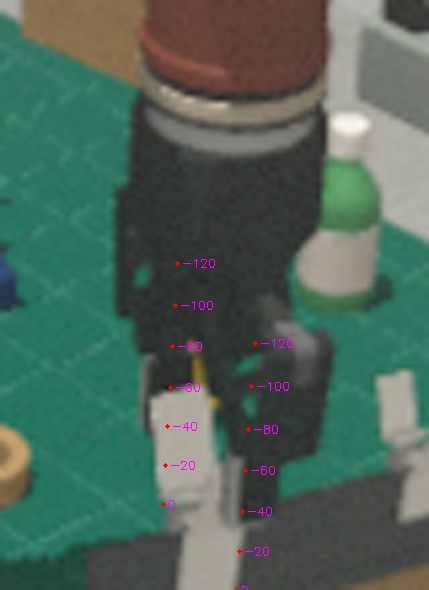

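The fingers now straddle the handles evenly, with tips about 38 mm behind the TCP. I'll go 2 mm lower so the pad centre ends about 30 mm above the pin, then squeeze.

{"fn": "carry_out", "kwargs": {"commands": [{"tx": 0, "ty": 0, "tz": 0.1, "yaw": 0, "hand": 6.2}, {"tx": 0, "ty": 0, "tz": 0.2, "yaw": 0, "hand": 5.8}, {"tx": 0, "ty": 0, "tz": 0.2, "yaw": 0, "hand": 5.4}, {"tx": 0, "ty": 0, "tz": 0.2, "yaw": 0, "hand": 5.0}, {"tx": 0, "ty": 0, "tz": 0.2, "yaw": 0, "hand": 4.6}, {"tx": 0, "ty": 0, "tz": 0.2, "yaw": 0, "hand": 4.2}, {"tx": 0, "ty": 0, "tz": 0.2, "yaw": 0, "hand": 3.8}, {"tx": 0, "ty": 0, "tz": 0.2, "yaw": 0, "hand": 3.4}, {"tx": 0, "ty": 0, "tz": 0.2, "yaw": 0, "hand": 3.0}, {"tx": 0, "ty": 0, "tz": 0.2, "yaw": 0, "hand": 2.6}, {"tx": 0, "ty": 0, "tz": 0.2, "yaw": 0, "hand": 2.0}, {"tx": 0, "ty": 0, "tz": 0.2, "yaw": 0, "hand": 1.0}, {"tx": 0, "ty": 0, "tz": 0.2, "yaw": 0, "hand": 1.0}, {"tx": 0, "ty": 0, "tz": 0.2, "yaw": 0, "hand": 1.0}, {"tx": 0, "ty": 0, "tz": 0.2, "yaw": 0, "hand": 1.0}], "force": 25}}

```text
time_s: 4.77
tool_pos: [0.4647, -0.1391, 0.0455]
ee_rot: [0.99, -0.139, 0.001, 0.001]
force: [-1.7, 0.7, 7.9]
gripper_width: 0.317
```

```bash
python3 - <<'E'
from ov import *
s=robot.read_state();print(s['tool_pos'],s['force'],s['moment'],s['gripper_width']*85.4)
grab('wrist','w4');grab('side','s4');ov('s4',325,405,180,290,(-.014,.014))
cv2.imwrite('pics/w4z.png',cv2.resize(cv2.imread('pics/w4.png')[220:440,160:480],None,fx=2.5,fy=2.5))
E
```

```text
[ 0.4647 -0.1391  0.0455] [-1.7296  0.6572  7.9283] [0.0306 0.1982 0.0029] 27.084516937906685
```

View pics/w4z.png

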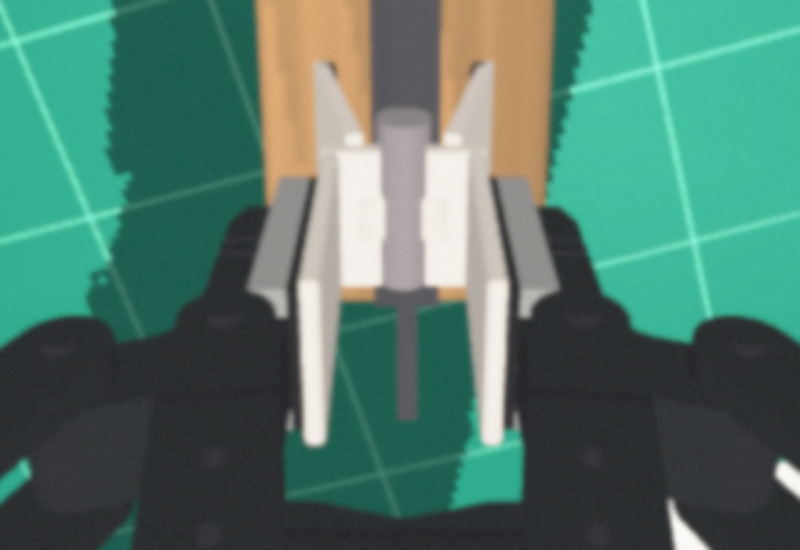

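View pics/s4_ov.png

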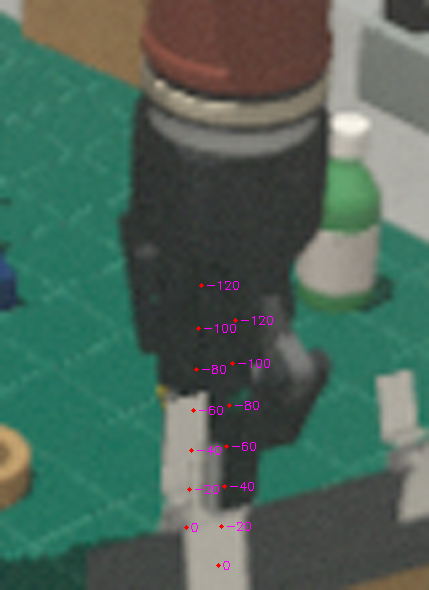

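The clip is squeezed onto its stops at about 27 mm, and the picture shows it symmetric between the pads. Now I'll lift straight up.

{"fn": "carry_out", "kwargs": {"commands": [{"tx": 0, "ty": 0, "tz": -0.2, "yaw": 0, "hand": 1.0}, {"tx": 0, "ty": 0, "tz": -0.6, "yaw": 0, "hand": 1.0}, {"tx": 0, "ty": 0, "tz": -1.2, "yaw": 0, "hand": 1.0}, {"tx": 0, "ty": 0, "tz": -2, "yaw": 0, "hand": 1.0}, {"tx": 0, "ty": 0, "tz": -3, "yaw": 0, "hand": 1.0}, {"tx": 0, "ty": 0, "tz": -4, "yaw": 0, "hand": 1.0}, {"tx": 0, "ty": 0, "tz": -5, "yaw": 0, "hand": 1.0}, {"tx": 0, "ty": 0, "tz": -6, "yaw": 0, "hand": 1.0}, {"tx": 0, "ty": 0, "tz": -7.2, "yaw": 0, "hand": 1.0}, {"tx": 0, "ty": 0, "tz": -8.4, "yaw": 0, "hand": 1.0}, {"tx": 0, "ty": 0, "tz": -9.6, "yaw": 0, "hand": 1.0}, {"tx": 0, "ty": 0, "tz": -10.8, "yaw": 0, "hand": 1.0}, {"tx": 0, "ty": 0, "tz": -12, "yaw": 0, "hand": 1.0}, {"tx": 0, "ty": 0, "tz": -13.2, "yaw": 0, "hand": 1.0}, {"tx": 0, "ty": 0, "tz": -14.2, "yaw": 0, "hand": 1.0}, {"tx": 0, "ty": 0, "tz": -14.8, "yaw": 0, "hand": 1.0}, {"tx": 0, "ty": 0, "tz": -15, "yaw": 0, "hand": 1.0}, {"tx": 0, "ty": 0, "tz": -15, "yaw": 0, "hand": 1.0}, {"tx": 0, "ty": 0, "tz": -15, "yaw": 0, "hand": 1.0}]}}

```text
time_s: 6.45
tool_pos: [0.4627, -0.1381, 0.1931]
ee_rot: [0.99, -0.139, -0.001, -0.0]
force: [-0.4, 0.2, -0.9]
gripper_width: 0.316
```

```bash
python3 - <<'E'
from ov import *
s=robot.read_state();print(s['tool_pos'],s['force'],s['qpos'],s['gripper_width']*85.4)
grab('wrist','w5');grab('side','s5');ov('s5',310,430,120,320,(-.014,.014))
cv2.imwrite('pics/w5z.png',cv2.resize(cv2.imread('pics/w5.png')[180:440,160:480],None,fx=2.3,fy=2.3))
# clip points in tool frame
z0=np.load('w5.npz')
for n,t in(('side','s5'),('wrist','w5')):
    im,W=world(n,t); T=(W-z0['p'])@R.from_quat(z0['q']).as_matrix()
    sat=im.max(2).astype(int)-im.min(2)
    m=(im.min(2)>110)&(sat<40)&(np.abs(T[...,0])<.03)&(np.abs(T[...,1])<.03)&(T[...,2]>-.08)&(T[...,2]<.08)
    Q=T[m];print(n,len(Q));print(np.percentile(Q,[1,5,50,95,99],axis=0))
    for lo in np.arange(-.07,.07,.01):
        q=Q[(Q[:,2]>lo)&(Q[:,2]<lo+.01)]
        if len(q)>8: print('%.2f'%lo,len(q),np.percentile(q[:,:2],[3,97],axis=0).ravel())
E
```

```text
[ 0.4627 -0.1381  0.1931] [-0.3586  0.233  -0.8576] [-0.4355 -0.0855  1.9457 -0.      1.2825  1.4139] 26.997755858769004
side 552
[[-0.0176 -0.0186 -0.0699]
 [-0.0156 -0.0146 -0.0658]
 [-0.0089  0.0113 -0.0196]
 [ 0.0075  0.0196  0.017 ]
 [ 0.0099  0.0212  0.0201]]
-0.07 58 [-0.0153 -0.0161  0.0008  0.0203]
-0.06 52 [-0.0153 -0.0138 -0.0014  0.0209]
-0.05 44 [-0.0158 -0.0135 -0.0023  0.0199]
-0.04 50 [-0.0152 -0.0135 -0.0001  0.0208]
-0.03 61 [-0.018  -0.0119  0.0072  0.0155]
-0.02 63 [-0.0168  0.0032  0.0095  0.0147]
-0.01 71 [-0.0164 -0.0129  0.0104  0.0165]
0.00 69 [-0.0149 -0.015   0.009   0.0185]
0.01 73 [-0.0158 -0.0189  0.0085  0.0211]
wrist 8376
[[-0.0158 -0.0194 -0.0712]
 [-0.0127 -0.0175 -0.0705]
 [ 0.0057 -0.     -0.0325]
 [ 0.0114  0.0175  0.0026]
 [ 0.0139  0.0194  0.0176]]
-0.07 1554 [-0.0124 -0.0189  0.0114  0.0189]
-0.06 816 [-0.0105 -0.0192  0.0115  0.0193]
-0.05 663 [-0.012  -0.0191  0.0114  0.0191]
-0.04 376 [-0.0116 -0.0178  0.0114  0.0176]
-0.03 3224 [-0.0154 -0.0108  0.0135  0.0103]
-0.02 219 [ 0.006  -0.0127  0.0142  0.0122]
-0.01 193 [ 0.0019 -0.015   0.0113  0.0144]
0.00 204 [-0.002  -0.0174  0.0113  0.0168]
0.01 243 [-0.0126 -0.0198  0.011   0.0192]
0.02 24 [-0.0031 -0.0201  0.0106  0.0196]
```

View pics/w5z.png

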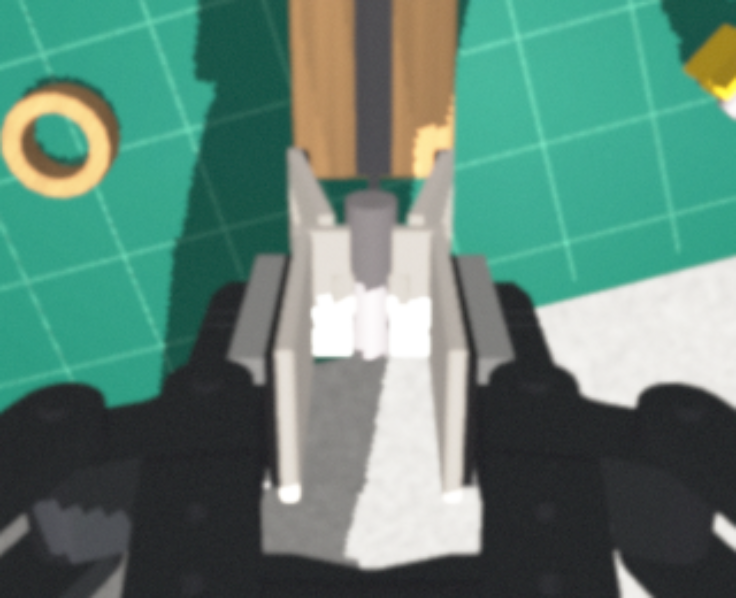

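View pics/s5_ov.png

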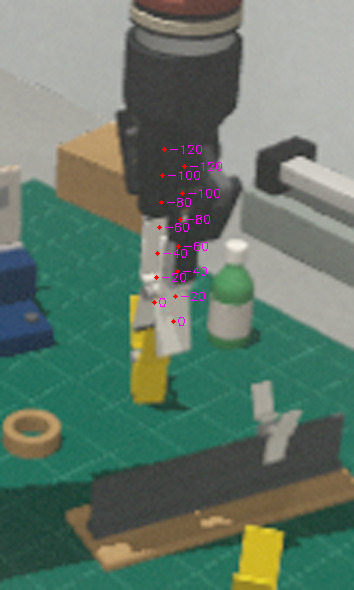

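The clip is held open and centred in the grip, with jaw tips about 22 mm below the TCP at z≈0.171. The small clip is still on the rack at about (275,420) in the side crop. Now I'll move above the stack.

{"fn": "carry_out", "kwargs": {"commands": [{"tx": 0, "ty": -0.3, "tz": 0, "yaw": 0, "hand": 1.0}, {"tx": 0, "ty": -1, "tz": 0, "yaw": 0, "hand": 1.0}, {"tx": 0, "ty": -2.2, "tz": 0, "yaw": 0, "hand": 1.0}, {"tx": 0, "ty": -4, "tz": 0, "yaw": 0, "hand": 1.0}, {"tx": 0, "ty": -6.3, "tz": 0, "yaw": 0.2, "hand": 1.0}, {"tx": 0, "ty": -8.8, "tz": 0, "yaw": 0.4, "hand": 1.0}, {"tx": -0.1, "ty": -11.4, "tz": 0, "yaw": 0.6, "hand": 1.0}, {"tx": -0.1, "ty": -14, "tz": 0, "yaw": 0.8, "hand": 1.0}, {"tx": -0.1, "ty": -16.6, "tz": 0, "yaw": 1.0, "hand": 1.0}, {"tx": -0.2, "ty": -19.2, "tz": 0, "yaw": 1.2, "hand": 1.0}, {"tx": -0.2, "ty": -21.8, "tz": 0, "yaw": 1.4, "hand": 1.0}, {"tx": -0.2, "ty": -24.4, "tz": 0, "yaw": 1.6, "hand": 1.0}, {"tx": -0.3, "ty": -27, "tz": 0, "yaw": 1.8, "hand": 1.0}, {"tx": -0.3, "ty": -29.5, "tz": 0, "yaw": 1.8, "hand": 1.0}, {"tx": -0.3, "ty": -31.8, "tz": 0, "yaw": 1.8, "hand": 1.0}, {"tx": -0.3, "ty": -33.6, "tz": 0, "yaw": 1.8, "hand": 1.0}, {"tx": -0.3, "ty": -34.9, "tz": 0, "yaw": 1.8, "hand": 1.0}, {"tx": -0.3, "ty": -35.8, "tz": 0, "yaw": 1.8, "hand": 1.0}, {"tx": -0.3, "ty": -36.1, "tz": 0, "yaw": 1.8, "hand": 1.0}, {"tx": -0.3, "ty": -36.1, "tz": 0, "yaw": 1.8, "hand": 1.0}]}}

```text
time_s: 8.22
tool_pos: [0.5594, 0.2102, 0.1934]
ee_rot: [0.988, -0.154, -0.0, 0.0]
force: [0.3, 0.3, -0.8]
gripper_width: 0.314
```

{"fn": "carry_out", "kwargs": {"commands": [{"tx": 0, "ty": 0, "tz": 0, "yaw": 0, "hand": 1.0}, {"tx": 0, "ty": 0, "tz": 0, "yaw": 0, "hand": 1.0}, {"tx": 0, "ty": 0, "tz": 0, "yaw": 0, "hand": 1.0}]}}

```text
time_s: 8.47
tool_pos: [0.5595, 0.2087, 0.1937]
ee_rot: [0.988, -0.155, -0.0, 0.0]
force: [0.6, 1.2, -1.8]
gripper_width: 0.315
```

```bash
cat > st.py <<'E'
from ov import *
def meas(w,s):
    st=robot.read_state();print(st['tool_pos'],st['force'],st['qpos'],st['gripper_width']*85.4)
    grab('wrist',w);grab('side',s);grab('top','t'+s)
    z0=np.load(w+'.npz'); Rm=R.from_quat(z0['q']).as_matrix(); print('yaw',np.degrees(np.arctan2(Rm[1,0],Rm[0,0])),'tilt',Rm[2])
    for n,t in(('wrist',w),('side',s),('top','t'+s)):
        im,W=world(n,t)
        T=(W-z0['p'])@Rm
        m=(np.abs(W[...,2]-.1345)<.006)&(np.hypot(W[...,0]-.5595,W[...,1]-.21)<.065)
        if n!='top': m&=(im.max(2).astype(int)-im.min(2)<70)
        Q=T[m]
        if len(Q)<20: print(n,len(Q));continue
        print(n,len(Q),'z',np.median(W[m][:,2]),'tool rect',cv2.minAreaRect(Q[:,:2].astype(np.float32)))
        for lo in np.arange(-.06,.06,.02):
            q=Q[(Q[:,0]>lo)&(Q[:,0]<lo+.02)]
            if len(q)>5: print('   x %.2f'%lo,len(q),np.percentile(q[:,1],[3,50,97])*1000)
E
python3 - <<'E'
from st import *
meas('w6','s6');ov('s6',250,370,90,240,(-.014,.014))
cv2.imwrite('pics/w6z.png',cv2.resize(cv2.imread('pics/w6.png')[100:440,160:480],None,fx=1.7,fy=1.7))
E
```

```text
[0.5595 0.2087 0.1937] [ 0.586   1.18   -1.7551] [ 0.2397  0.1635  1.687  -0.0002  1.2912  2.1218] 26.878201684878697
yaw -17.832050097148866 tilt [-0.      0.0003 -1.    ]
wrist 1205 z 0.13578589422896892 tool rect ((0.017595816403627396, -0.0018298649229109287), (0.007564811501652002, 0.06485415995121002), 89.94957733154297)
   x -0.02 239 [-5.2951 -1.9576  1.9639]
   x 0.00 358 [-5.1624 -1.3081  1.9372]
   x 0.02 386 [-5.5744 -1.8486  1.9057]
   x 0.04 222 [-5.5349 -1.8158  1.8846]
side 141 z 0.13400331278600144 tool rect ((-0.0008365847170352936, 0.0014723800122737885), (0.09810732305049896, 0.015072972513735294), 0.9304393529891968)
   x -0.06 16 [-4.2278  0.5388  6.0844]
   x -0.04 29 [-5.6267  1.0933  5.2285]
   x -0.02 28 [-5.0941  2.3193  8.7564]
   x 0.00 30 [-3.7939  1.6389  5.3997]
   x 0.02 25 [-5.33    0.8585  5.7708]
   x 0.04 13 [-5.2801  0.2067  4.1031]
top 17
```

View pics/w6z.png

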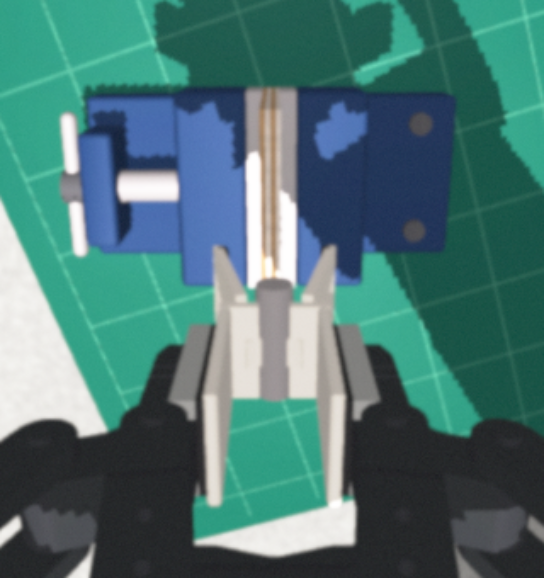

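View pics/s6_ov.png

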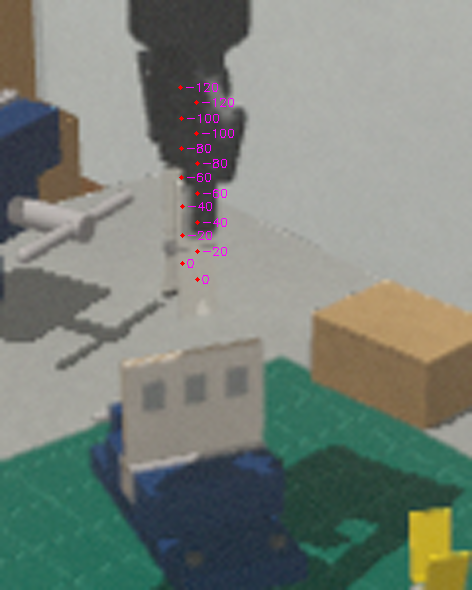

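The wrist view shows the yaw aligned to within 0.1° and the stack edge centred in x, with the edge 1.8 mm to the -y side of the tool. I'll correct that, go part way down with the tips still above the edge, and check again.

{"fn": "carry_out", "kwargs": {"commands": [{"tx": 0, "ty": -0.1, "tz": 0.3, "yaw": 0, "hand": 1.0}, {"tx": 0, "ty": -0.15, "tz": 0.8, "yaw": 0, "hand": 1.0}, {"tx": 0, "ty": -0.15, "tz": 1.3, "yaw": 0, "hand": 1.0}, {"tx": 0, "ty": -0.15, "tz": 1.8, "yaw": 0, "hand": 1.0}, {"tx": 0, "ty": -0.15, "tz": 2.2, "yaw": 0, "hand": 1.0}, {"tx": 0, "ty": -0.15, "tz": 2.4, "yaw": 0, "hand": 1.0}, {"tx": 0, "ty": -0.15, "tz": 2.4, "yaw": 0, "hand": 1.0}, {"tx": 0, "ty": -0.15, "tz": 2.4, "yaw": 0, "hand": 1.0}, {"tx": 0, "ty": -0.15, "tz": 2.4, "yaw": 0, "hand": 1.0}, {"tx": 0, "ty": -0.15, "tz": 2.4, "yaw": 0, "hand": 1.0}, {"tx": 0, "ty": -0.15, "tz": 2.4, "yaw": 0, "hand": 1.0}, {"tx": 0, "ty": -0.15, "tz": 2.4, "yaw": 0, "hand": 1.0}]}}

```text
time_s: 9.62
tool_pos: [0.5602, 0.2111, 0.17]
ee_rot: [0.988, -0.154, 0.0, -0.0]
force: [0.2, -0.3, -0.9]
gripper_width: 0.313
```

```bash
cat > cl.py <<'E'
from st import *
def clip(w):
    z0=np.load(w+'.npz'); Rm=R.from_quat(z0['q']).as_matrix(); im,W=world('wrist',w); T=(W-z0['p'])@Rm
    sat=im.max(2).astype(int)-im.min(2)
    m=(im.min(2)>110)&(sat<40)&(np.abs(T[...,0])<.03)&(np.abs(T[...,1])>.007)&(np.abs(T[...,1])<.03)&(T[...,2]>-.08)&(T[...,2]<.03)
    Q=T[m]
    for lo in np.arange(-.08,.03,.01):
        q=Q[(Q[:,2]>lo)&(Q[:,2]<lo+.01)]
        if len(q)>8: print('clip %.2f'%lo,len(q),np.percentile(q[:,:2],[3,97],axis=0).ravel()*1000)
    print('zmax',np.percentile(Q[:,2],[1,99]))
E
python3 - <<'E'
from cl import *
meas('w7','s7');ov('s7',250,370,90,240,(-.014,.014));clip('w7')
cv2.imwrite('pics/w7z.png',cv2.resize(cv2.imread('pics/w7.png')[100:440,160:480],None,fx=1.7,fy=1.7))
E
```

```text
[0.5602 0.2111 0.17  ] [ 0.1616 -0.2662 -0.8566] [0.2432 0.1876 1.7053 0.     1.2481 2.124 ] 26.726334425691864
yaw -17.763349143984907 tilt [ 0.0005 -0.0003 -1.    ]
wrist 1292 z 0.13575246623959292 tool rect ((0.022166142240166664, 0.0007890558335930109), (0.0077613224275410175, 0.05585353821516037), 89.78934478759766)
   x -0.02 118 [-2.9768  1.1794  4.7537]
   x 0.00 456 [-2.925   0.8748  4.6717]
   x 0.02 477 [-2.8306  1.14    4.577 ]
   x 0.04 241 [-2.7569  1.1448  4.4912]
side 137 z 0.13368567013558322 tool rect ((-0.0018354393541812897, 0.0019408445805311203), (0.017686644569039345, 0.1018410474061966), 88.48906707763672)
   x -0.06 18 [-4.3702  5.4071 10.6634]
   x -0.04 27 [-3.1738  3.3966 11.2284]
   x -0.02 26 [-5.9868  3.3657  8.283 ]
   x 0.00 28 [-2.574   3.1229  9.3486]
   x 0.02 27 [-4.735   3.2132  9.2705]
   x 0.04 11 [-1.3889  4.5051  6.4558]
top 27 z 0.13481240322261862 tool rect ((0.0408966988325119, 0.0013901616912335157), (0.016138046979904175, 0.0077242786064744), 3.9176385402679443)
   x 0.02 12 [-1.2242  2.0566  4.7001]
   x 0.04 15 [-2.2439  0.9148  5.4423]
clip -0.08 783 [-13.0847 -16.3328  10.6614  16.3965]
clip -0.07 1564 [-12.0783 -18.8901  11.4199  18.7448]
clip -0.06 798 [ -9.9643 -19.0858  11.4359  19.1075]
clip -0.05 657 [-10.7461 -19.1841  11.3831  19.0142]
clip -0.04 376 [-10.8314 -17.9659  11.4261  18.2206]
clip -0.03 1157 [-14.0414 -11.1503  11.2406  10.7945]
clip -0.02 179 [  6.1628 -12.7339  11.4278  12.18  ]
clip -0.01 196 [  1.7523 -15.0488  11.2846  14.5161]
clip -0.00 204 [ -2.0292 -17.3499  11.1609  16.9056]
clip 0.01 247 [-11.7274 -19.6745  11.1228  19.2126]
clip 0.02 22 [-12.6836 -19.9414  10.8343  19.6752]
zmax [-0.0711  0.0186]
```

View pics/w7z.png

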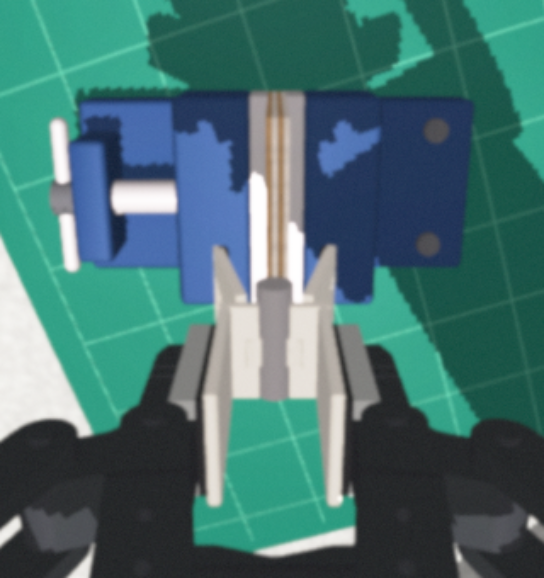

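View pics/s7_ov.png

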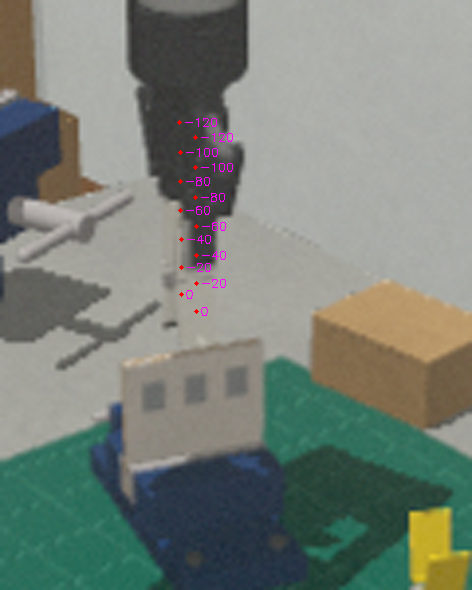

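The pose has settled. The edge centre is 0.9 mm to the +y side of the tool, and the jaw centre is at -0.2 mm. I'll shift 0.1 cm and go down slowly by 3.4 cm.

{"fn": "carry_out", "kwargs": {"commands": [{"tx": 0, "ty": 0.05, "tz": 0, "yaw": 0, "hand": 1.0}, {"tx": 0, "ty": 0.1, "tz": 0, "yaw": 0, "hand": 1.0}, {"tx": 0, "ty": 0.1, "tz": 0.1, "yaw": 0, "hand": 1.0}, {"tx": 0, "ty": 0.1, "tz": 0.3, "yaw": 0, "hand": 1.0}, {"tx": 0, "ty": 0.1, "tz": 0.6, "yaw": 0, "hand": 1.0}, {"tx": 0, "ty": 0.1, "tz": 0.9, "yaw": 0, "hand": 1.0}, {"tx": 0, "ty": 0.1, "tz": 1.2, "yaw": 0, "hand": 1.0}, {"tx": 0, "ty": 0.1, "tz": 1.5, "yaw": 0, "hand": 1.0}, {"tx": 0, "ty": 0.1, "tz": 1.8, "yaw": 0, "hand": 1.0}, {"tx": 0, "ty": 0.1, "tz": 2.1, "yaw": 0, "hand": 1.0}, {"tx": 0, "ty": 0.1, "tz": 2.4, "yaw": 0, "hand": 1.0}, {"tx": 0, "ty": 0.1, "tz": 2.7, "yaw": 0, "hand": 1.0}, {"tx": 0, "ty": 0.1, "tz": 3.0, "yaw": 0, "hand": 1.0}, {"tx": 0, "ty": 0.1, "tz": 3.2, "yaw": 0, "hand": 1.0}, {"tx": 0, "ty": 0.1, "tz": 3.3, "yaw": 0, "hand": 1.0}, {"tx": 0, "ty": 0.1, "tz": 3.4, "yaw": 0, "hand": 1.0}, {"tx": 0, "ty": 0.1, "tz": 3.4, "yaw": 0, "hand": 1.0}, {"tx": 0, "ty": 0.1, "tz": 3.4, "yaw": 0, "hand": 1.0}, {"tx": 0, "ty": 0.1, "tz": 3.4, "yaw": 0, "hand": 1.0}, {"tx": 0, "ty": 0.1, "tz": 3.4, "yaw": 0, "hand": 1.0}]}}

```text
time_s: 11.43
tool_pos: [0.5599, 0.2102, 0.1359]
ee_rot: [0.988, -0.154, 0.0, -0.0]
force: [-0.5, -0.4, -1.1]
gripper_width: 0.314
```

```bash
python3 - <<'E'
from cl import *
meas('w8','s8');ov('s8',250,370,90,240,());clip('w8')
cv2.imwrite('pics/w8z.png',cv2.resize(cv2.imread('pics/w8.png')[100:440,160:480],None,fx=1.7,fy=1.7))
a=cv2.imread('pics/ts8.png');cv2.imwrite('pics/t8z.png',cv2.resize(a[130:270,170:450],None,fx=2.8,fy=2.8))
E
```

```text
[0.5599 0.2102 0.1359] [-0.5357 -0.3646 -1.0939] [0.2418 0.2209 1.7337 0.     1.1865 2.1226] 26.83606465293707
yaw -17.762544800564374 tilt [ 0.0004 -0.0003 -1.    ]
wrist 1837 z 0.13574512086835167 tool rect ((-0.000306885689496994, -0.0002301149070262909), (0.1010727509856224, 0.033104296773672104), 1.192368745803833)
   x -0.06 184 [-3.8594  0.5053  3.7784]
   x -0.04 105 [-3.7899  1.5712  3.7333]
   x -0.02 15 [-16.7983 -15.9305  16.2381]
   x 0.00 580 [-16.1029  -0.4768  15.8323]
   x 0.02 623 [-3.826   0.0207  3.8348]
   x 0.04 330 [-3.7327  0.034   3.796 ]
side 159 z 0.1341057697497118 tool rect ((-0.000677056610584259, 0.004009135067462921), (0.09816460311412811, 0.038542382419109344), 11.341512680053711)
   x -0.06 17 [-5.2787  3.7208  8.7371]
   x -0.04 27 [-9.0225  2.673   6.4168]
   x -0.02 48 [-17.1177  11.8041  19.6933]
   x 0.00 24 [ 1.857  13.2074 19.6905]
   x 0.02 30 [-4.376   2.2495  7.2939]
   x 0.04 13 [-4.0205  3.4803  7.0404]
top 26 z 0.1349090438646651 tool rect ((0.04152972996234894, -6.822077557444572e-05), (0.014846691861748695, 0.008662480860948563), 5.859001636505127)
   x 0.02 10 [-3.0784  1.7349  3.7742]
   x 0.04 16 [-3.9652 -0.4855  3.9723]Traceback (most recent call last):
  File "<stdin>", line 2, in <module>
  File "ov.py", line 10, in ov
    q=cv2.projectPoints(np.array([z0['p']+Rm@np.array([0,y,z]) for y in ys]),c['rvec'],c['tvec'],c['mtx'],c['dist'])[0].reshape(-1,2)
      ~~~~~~~~~~~~~~~~~^^^^^^^^^^^^^^^^^^^^^^^^^^^^^^^^^^^^^^^^^^^^^^^^^^^^^^^^^^^^^^^^^^^^^^^^^^^^^^^^^^^^^^^^^^^^^
cv2.error: OpenCV(4.12.0) /io/opencv/modules/core/src/matrix_expressions.cpp:24: error: (-5:Bad argument) Matrix operand is an empty matrix. in function 'checkOperandsExist'
```

```bash
python3 - <<'E'
from cl import *
clip('w8')
cv2.imwrite('pics/w8z.png',cv2.resize(cv2.imread('pics/w8.png')[100:440,160:480],None,fx=1.7,fy=1.7))
a=cv2.imread('pics/s8.png');cv2.imwrite('pics/s8z.png',cv2.resize(a[120:240,250:370],None,fx=4.9,fy=4.9,interpolation=cv2.INTER_CUBIC))
a=cv2.imread('pics/s8.png');b=cv2.imread('pics/ts8.png');cv2.imwrite('pics/ab8.png',np.vstack([cv2.resize(a[160:400,240:560],(400,300)),cv2.resize(b[130:330,170:450],(400,286))]))
E
```

```text
clip -0.08 821 [-13.0097 -16.3728  10.7274  16.4199]
clip -0.07 1541 [-12.1999 -18.739   11.4576  18.6852]
clip -0.06 795 [ -9.5877 -19.1503  11.4727  19.1599]
clip -0.05 655 [-10.6355 -19.2003  11.4235  19.1259]
clip -0.04 374 [-11.7584 -18.0543  11.4431  17.3019]
clip -0.03 1159 [-14.0938 -11.1961  11.2022  10.7944]
clip -0.02 183 [  5.9381 -12.7329  11.4212  12.252 ]
clip -0.01 192 [  1.7222 -14.9712  11.3144  14.4216]
clip -0.00 209 [ -2.0121 -17.3551  11.2051  16.8712]
clip 0.01 251 [-12.0311 -19.7447  11.1417  19.2651]
clip 0.02 23 [ -7.4943 -19.9345  10.8306  19.6619]
zmax [-0.0711  0.0186]
```

View pics/w8z.png

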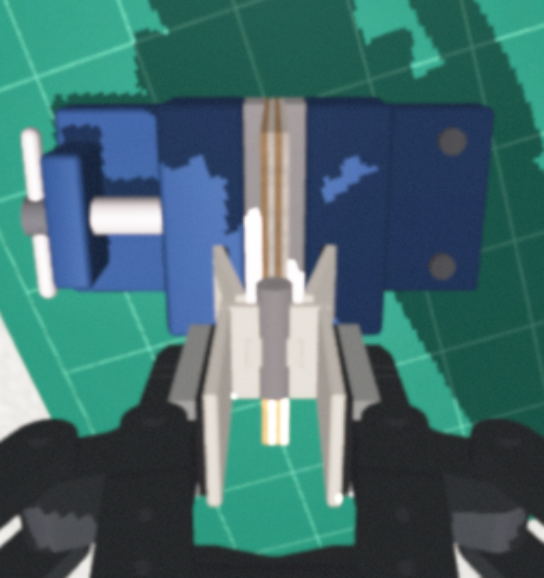

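View pics/s8z.png

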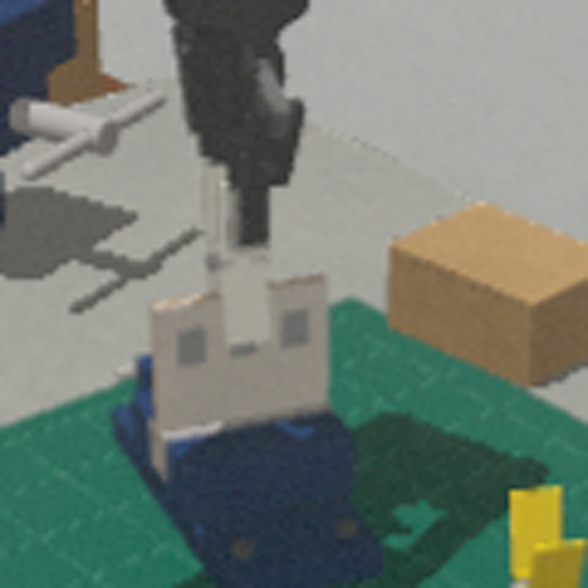

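View pics/ab8.png

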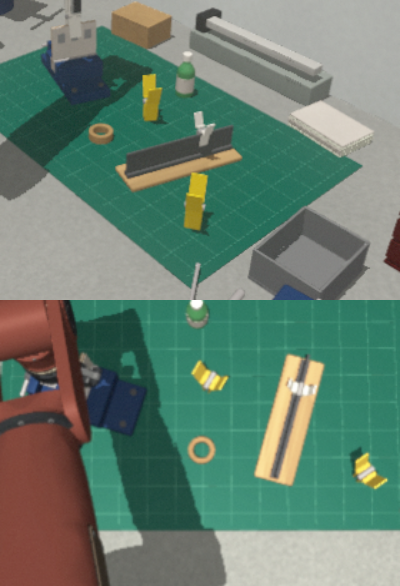

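The cards lie centred in the mouth (±3.8 mm about the tool axis, with jaw faces about 10 mm either side at edge height). The tips are about 21 mm below the edge, and the force is only the clip's weight. I'll hold briefly, then hand in.

{"fn": "carry_out", "kwargs": {"commands": [{"tx": 0, "ty": 0, "tz": 0, "yaw": 0, "hand": 1.0}, {"tx": 0, "ty": 0, "tz": 0, "yaw": 0, "hand": 1.0}, {"tx": 0, "ty": 0, "tz": 0, "yaw": 0, "hand": 1.0}, {"tx": 0, "ty": 0, "tz": 0, "yaw": 0, "hand": 1.0}]}}

```text
time_s: 11.92
tool_pos: [0.5597, 0.2101, 0.1356]
ee_rot: [0.988, -0.154, 0.0, -0.0]
force: [0.2, -0.2, -0.6]
gripper_width: 0.31
```

```bash
python3 - <<'E'
from h import *
s=robot.read_state();print(s['time_s'],s['tool_pos'],s['qd'],s['force'],s['gripper_width']*85.4)
print(robot.sign_off())
E
```

```text
11.9167 [0.5596923  0.21008743 0.13562384] [ 0.00040212 -0.00170378 -0.0010002  -0.00037182 -0.00081256  0.00013415] [ 0.17002015 -0.16328408 -0.58050469] 26.48907507801844
the job is handed in; nothing more can be done
None
```

The large white clip is squeezed fully open at 25 N and held around the middle of the stack's top edge. I handed the job in at 11.9 s with the arm still holding it there.

**Last checks:**
- **Depth:** the jaw tips are about 21 mm below the card edge, so the edge is well inside the mouth. That leaves about 18 mm to the pin.
- **Centring:** the cards span ±3.8 mm about the tool axis and the jaw midpoint is within 0.3 mm of it, so each side has about 6 mm of clearance.
- **Alignment:** yaw matches the edge within about 0.2°, and the clip is centred along the edge within about 1 mm.
- **Contact:** the wrist force is about 0.6 N, which is roughly the clip's own weight, so nothing seems to be touching the cards.
- **Other objects:** the small clip and the other nearby objects in the last side and top views look undisturbed. The jar was out of those views, and I did not measure the bystanders.

**What disagreed:**
- **Finger length:** in the images, the open fingers end about 45 mm behind the stated TCP, not 13 mm. I set the grasp height from the images instead.
- **Stack position:** the side camera put the stack edge 2–4 mm off in y compared with the wrist and top cameras. I went with the wrist camera because it was closest and clearest, and the top camera agreed with it.

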